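# Square a brass escutcheon into the corner stop with a pin

### The arm

A 7-joint arm with a two-finger parallel gripper is mounted at the origin on the work surface. World frame = base frame: x ahead of the robot, y to its left, z up, the work surface at z = 0. Lengths are in m, angles in rad, forces in N, time in s.
With the tool pointing down it reaches from about 0.375 to 0.925 m from the base axis. Payload 3.1 kg.
Tool frame: the origin (TCP) lies on the centre line of the jaws, within the pads' length; the fingertips stand 22 mm ahead of it and the grasp point (between the pads) lies 3 mm ahead of it (nose_length is the y of the fingertips in the tool frame, in m); y points along the fingers, z is the direction in which the jaws open and shut, and the axes are right-handed (so a half turn about y gives the same grasp; the last joint's range is limited). The gripper opens to 85 mm and grips with 20 to 120 N. Pads are 22 mm wide; open, the fingers measure 114 mm over their backs; the gripper's body (76 mm by 85 mm) begins 54 mm behind the grasp point. The pads swing forward as they close: fully open they stand 13 mm farther back than shut.
Start: joints at [1.088, 0.383, 0.044, 1.598, -0.018, 1.161, -0.05], TCP at [0.244, -0.602, 0.229] pointing down, gripper open.
Joint ranges: [-2.61, 2.61], [-0.41, 2.15], [-1.48, 1.57], [0, 2.5], [-1.57, 4.71], [0.05, 1.97], [-2.85, 2.85]. Speed limits (rad/s): [2.79, 2.79, 3.14, 3.14, 3.14, 3.14, 3.14].

### API

Orientations are given as a unit quaternion [w, x, y, z].
In Python, from station import * gives the robot as it stands.
- The arm moves only by the tool move_arm, never from a script. Its argument "commands" is a list of rows, each an object with "rotation": the turn, a rotation vector about the tool's x, y, z in degrees, a list of three; "slide": the shift along the tool's x, y, z in m, a list of three; "grip": the opening in per cent of the stroke, from 0 (shut) to 100 (fully open). A call has exactly 8 rows; each row shifts and turns the pose as measured when the row begins, along the tool's axes as they then stand; what a row does not reach is not made up. A row lasts 1/8 s, in which the tool goes at most 62.5 mm and 10.7 degrees, less where a joint would pass 70% of its speed; a pose out of reach is approached as far as the arm can. A call with a gripper value outside its range is refused whole. The fingers move at their own pace and stop on an object; the grip force is fixed at half the most. Time passes only in rows, so rows that do not move let the fingers close, or fill a call up. It gives the time, the measured TCP pose, the force and the opening at its end, in the units of the state.
- get_obs(): the state, without advancing time (a new reading comes with each control period).
- snapshot(name): name is "side" or "top" or "wrist"; returns a dict with "color" (384x512x3 uint8, red, green, blue), "fx", "fy", "cx", "cy" (pixels), "origin" and "attitude" of the camera in the world. Camera axes: x right, y down, z forward; pixel columns grow to the right and rows downward; lengths in m; the calibration is good to about 2 mm. A picture is of the moment at which its call begins. There is no depth.
- sign_off(): hands the job in, once; it reports no verdict.
The state is a dict: "t": time; "joint_positions": joint angles; "joint_vel": joint speeds; "tau": joint torques, N m; "ee_pos": TCP position; "eef_rot": TCP orientation; "force": force on the tool from outside, world axes, zero at the start; "torque": the same for the moment, N m; "finger_gap": finger opening in m.
Only numpy, scipy, OpenCV 4.12 (cv2) and the standard library are available. Lean on these libraries where they do the work, as an engineer would, in place of code of your own. Each camera call takes 0.05 s, during which the arm holds its last target.

### The job

The brass door escutcheon has to be held square for marking out: take the red-handled pin from its wooden rest, put its steel end down through the round hole of the escutcheon where it lies, nearly to the counter, and with the pin alone slide the escutcheon flat along the counter into the inside corner of the steel corner stop. Finish while still gripping the pin in the hole and pressing, so that the escutcheon's long edge lies flush on the long fence and its end bears on the short fence, both firmly at once. Do not touch the escutcheon with the gripper, and leave the bowl, the loupe and the padlock where they are.

Things in the scene. Friction and masses are not known exactly. Their poses are not given: they have to be found in the camera images.
- pin_grip (a point): Centre of the round red plastic handle of the pin (60 g). Handle 22 mm diameter, 50 mm tall, axis = own z, upright at the start. Below it a round steel shank of 8 mm diameter, 36 mm long, with a tapered tip: the tip is 61 mm below this point. At the start the pin stands loose in the rest, the handle's underside on the rest's top (40 mm above the counter), the shank down in its hole with 2 mm of play all round: it must be raised 36 mm to come free.
- pin_tip (a point): Tip end of the pin's steel shank, on its axis; z points up the pin to the handle.
- pin: The whole pin; its origin is the tip.
- plate: Brass door escutcheon, a loose smooth plate 46 x 120 x 8 mm (own x, y, z), about 0.28 kg, flat on the counter; origin at the centre of its underside. A round 12 mm hole goes right through its middle; a narrow key slot (6 x 17 mm) lies 30 mm towards -y. Friction about 0.35. It turns freely about the pin, so pressed on a fence by the pin it squares itself.
- plate_hole (a point): Centre of the round hole and of the plate, half-way through the plate (4 mm above its underside); axes as the plate's.
- corner_stop: Dark steel L-shaped stop fixed to the counter, 22 mm high. Origin: inside corner, at counter level. Long fence face: plane x = 0, from y = 0 to -170 mm; short fence face: plane y = 0, from x = 0 to -75 mm. Work lies on the -x, -y side: seated, the plate centre is at x = -23, y = -60 mm, y axes parallel (either way round). The plate starts within 0.5 rad of that.
- long_fence: The long fence of the corner stop, 22 mm thick, 170 mm long, 22 mm high; origin and axes as the corner stop.
- short_fence: The short fence of the corner stop, 22 mm thick, 75 mm long, 22 mm high; origin and axes as the corner stop.
- rest: Fixed wooden block 60 x 60 x 40 mm in which the pin stands; origin at the centre of its underside; a vertical hole in its middle goes right through. It shares three places on the counter with the bowl and the loupe, any of which may hold it.
- bowl: Grey enamel bowl, rim diameter 100 mm, 42 mm high, origin at the centre of its underside. Leave alone.
- loupe: Tortoiseshell loupe, round, 50 mm diameter, 30 mm high, origin at the centre of its underside. Leave alone.
- padlock: Brass padlock lying flat, 36 x 42 x 18 mm with a steel shackle reaching 48 mm towards +x of its origin, which is at the centre of the underside of its body. Leave alone.
Not all that is in view belongs to the job. Of the things shaped like the pin, the red one is meant.

How it is judged:
On the way:
1. the pin's end is down through the round hole of the escutcheon, which still lies where it was (within 40 mm) (horizontal distance between pin_tip and plate_hole below 0.005 m and z of pin_tip in the frame of plate_hole below 0.001 m and angle between pin_tip's own z axis and vertical below 0.3 rad and distance of plate_hole from where it was at the start of the episode below 0.04 m and contact force between the fingers and pin above 1 N), for 0.2 s.
At the end, for the whole second after the job is handed in: Gripper holds the pin (>2 N), tip below mid-height of the round hole, lean <0.3 rad; pin presses the plate (>1 N) and it bears on both fences with >1 N each, centre within 2.5 mm of seated, long edge within 0.035 rad of the long fence, flat and at rest (horizontal distance between pin_tip and plate_hole below 0.005 m and z of pin_tip in the frame of plate_hole below 0.001 m and angle between pin_tip's own z axis and vertical below 0.3 rad and contact force between plate and long_fence above 1 N and contact force between plate and short_fence above 1 N and x of plate_hole in the frame of corner_stop between -0.0255 and -0.02 m and y of plate_hole in the frame of corner_stop between -0.0625 and -0.057 m and angle between the y axis of plate_hole and the y axis of corner_stop, either way round below 0.035 rad and angle between plate_hole's own z axis and vertical below 0.05 rad and height (world z) of plate_hole below 0.008 m and linear speed of plate below 0.01 m/s and contact force between the fingers and pin above 2 N and contact force between pin and plate above 1 N); the arm keeps its last pose, push and grip.
It fails at once if the bowl, the loupe or the padlock is moved by more than 20 mm (distance of any of bowl, loupe, padlock from where it was at the start of the episode above 0.02 m).
It fails at once if the gripper or arm touches the escutcheon (over 1 N) (contact force between any of the fingers, the arm and plate above 1 N).
It also fails if it takes over 46 s, if anything falls off the work surface, if the arm or the gripper's body presses on something with over 40 N, if the wrist force passes 120 N, or if a joint passes its speed limit or range.

## Working session

There is one attempt and no reset: what is moved stays moved. The work goes in short steps, Python scripts to look and compute and a tool call to move; the robot and the scene stay as the last step left them, time stands still between calls to the robot, and variables do not carry over. Pictures are saved under pics/ and viewed, and the job is handed in when it is done.

Besides the shell and the picture viewer there is one more tool, called after ">>>" as name([rows], argument=value, ...), one row to a line, values as JSON. move_arm: Moves the arm, as the interface text tells. Its arguments: {"type":"object","properties":{"commands":{"type":"array","items":{"type":"object","properties":{"rotation":{"type":"array","items":{"type":"number"}},"slide":{"type":"array","items":{"type":"number"}},"grip":{"type":"number"}}}}},"required":["commands"]}

```bash
ls; mkdir -p pics; cat > h.py <<'E'
from station import *
import numpy as np, cv2
from scipy.spatial.transform import Rotation as R
def Rq(q): return R.from_quat([q[1],q[2],q[3],q[0]]).as_matrix()
def att(s):
    a=np.array(s["attitude"],float)
    return Rq(a) if a.shape==(4,) else a
def ray(s,u,v):
    d=att(s)@np.array([(u-s["cx"])/s["fx"],(v-s["cy"])/s["fy"],1.])
    return np.array(s["origin"],float),d
def onz(s,u,v,z):
    o,d=ray(s,u,v); return o+d*(z-o[2])/d[2]
def proj(s,p):
    c=att(s).T@(np.array(p)-np.array(s["origin"])); return s["fx"]*c[0]/c[2]+s["cx"],s["fy"]*c[1]/c[2]+s["cy"]
def save(s,n): cv2.imwrite("pics/"+n+".png",cv2.cvtColor(s["color"],cv2.COLOR_RGB2BGR))
E
python3 - <<'E'
from h import *
import pickle
o=get_obs();print(o)
print(Rq(o["eef_rot"]).round(3))
for n in("side","top","wrist"):
    s=snapshot(n);save(s,n+"0");pickle.dump(s,open(n+"0.pkl","wb"));print(n,{k:v for k,v in s.items() if k!="color"})
E
```

```text
pics
{'t': 0.0, 'joint_positions': array([ 1.08820492,  0.38389762,  0.04383563,  1.59958283, -0.01790287,
        1.16119999, -0.04988863]), 'joint_vel': array([-0.00091461, -0.00033534,  0.00063881,  0.00091633,  0.00108592,
        0.00037756, -0.00016543]), 'tau': array([-5.52789720e-05, -4.33452094e+01,  1.02513291e+00, -2.49509686e+01,
        1.06986027e-02,  1.12929661e-02,  3.11049853e-08]), 'ee_pos': array([ 0.24362177, -0.60158511,  0.22744265]), 'eef_rot': array([ 0.13500463, -0.1354695 ,  0.69497746, -0.6931292 ]), 'force': array([ 0.11015571,  0.14429484, -0.72492563]), 'torque': array([-0.00719361, -0.0173412 , -0.01872294]), 'finger_gap': 0.08530182468467014}
[[-0.927 -0.001  0.375]
 [-0.375  0.002 -0.927]
 [ 0.    -1.    -0.003]]
side {'fx': 401.892826867173, 'fy': 401.892826867173, 'cx': 254.51877701949937, 'cy': 188.6909344247134, 'origin': array([0.01052717, 0.9280295 , 0.65923765]), 'attitude': array([ 0.12669921, -0.22212458,  0.8372679 , -0.48331196])}
top {'fx': 419.7067587752916, 'fy': 419.7067587752916, 'cx': 253.5993171613414, 'cy': 189.6917715528622, 'origin': array([0.3138446 , 0.03886406, 1.29474678]), 'attitude': array([-0.06054103,  0.71327044, -0.6957467 ,  0.05930089])}
wrist {'fx': 306.71341920941865, 'fy': 306.71341920941865, 'cx': 258.77518617321664, 'cy': 195.80959832564673, 'origin': array([ 0.30795832, -0.57571488,  0.37353216]), 'attitude': array([ 0.11439464,  0.82111384, -0.55358461, -0.0789304 ])}
```

View pics/top0.png

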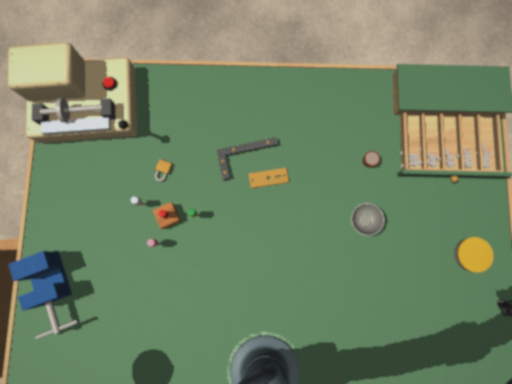

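View pics/side0.png

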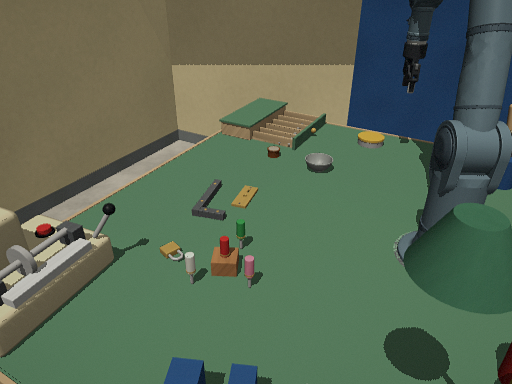

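View pics/wrist0.png

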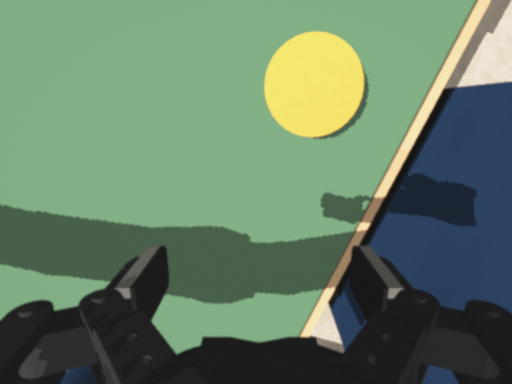

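```bash
python3 - <<'E'
from h import *
import pickle
s=pickle.load(open("top0.pkl","rb"));c=cv2.cvtColor(s["color"],cv2.COLOR_RGB2BGR)
a=cv2.resize(c[125:255,125:300],None,fx=4.5,fy=4.5,interpolation=cv2.INTER_CUBIC);cv2.imwrite("pics/topz.png",a)
s=pickle.load(open("side0.pkl","rb"));c=cv2.cvtColor(s["color"],cv2.COLOR_RGB2BGR)
a=cv2.resize(c[170:295,150:280],None,fx=4.5,fy=4.5,interpolation=cv2.INTER_CUBIC);cv2.imwrite("pics/sidez.png",a)
E
```

```text
(no output)
```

View pics/topz.png

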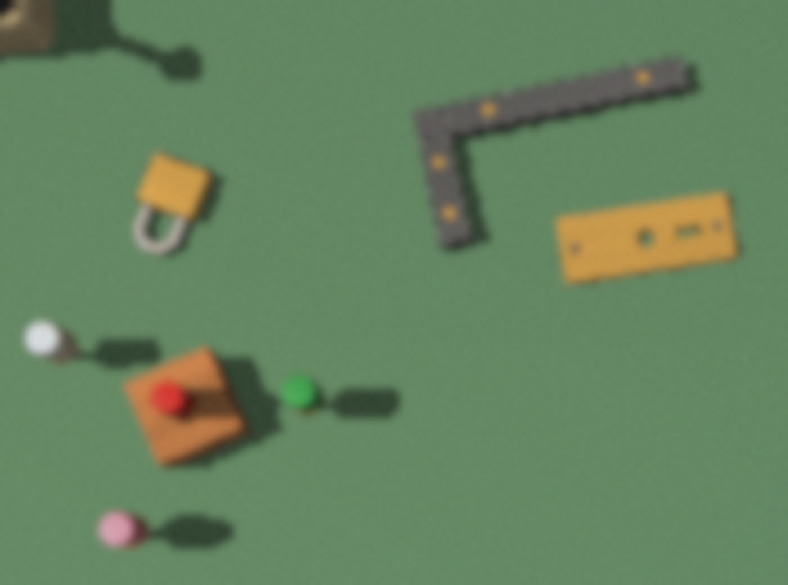

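View pics/sidez.png

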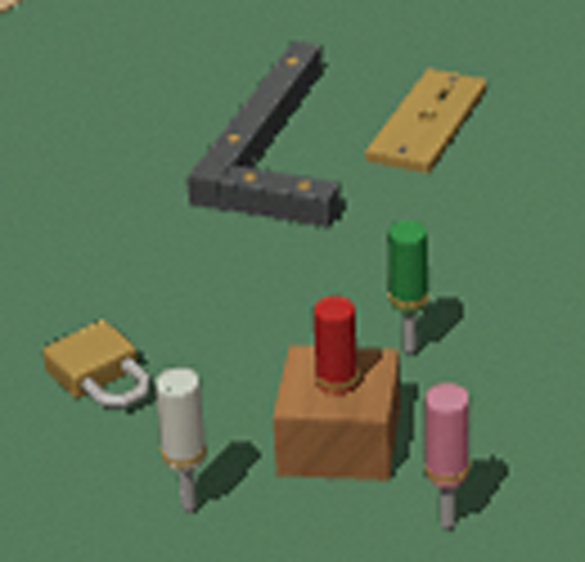

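```bash
python3 - <<'E'
from h import *
import pickle
t=pickle.load(open("top0.pkl","rb"));s=pickle.load(open("side0.pkl","rb"))
T=lambda u,v:(125+(u+.5)/4.5-.5,125+(v+.5)/4.5-.5)
S=lambda u,v:(150+(u+.5)/4.5-.5,170+(v+.5)/4.5-.5)
for n,a,b,z in [("red",(168,397),(335,309),.09),("green",(298,391),(408,233),.086),("white",(41,338),(179,382),.086),("pink",(116,528),(446,395),.086)]:
    print(n,onz(t,*T(*a),z).round(4),onz(s,*S(*b),z).round(4))
def mask(c,lo,hi): return cv2.inRange(cv2.cvtColor(c,cv2.COLOR_RGB2HSV),lo,hi)
m=mask(t["color"],(15,120,120),(30,255,255)); m2=np.zeros_like(m); m2[160:195,240:300]=m[160:195,240:300]
cs=max(cv2.findContours(m2,0,1)[0],key=cv2.contourArea)
r=cv2.minAreaRect(cs);print(r)
bp=np.array([onz(t,u,v,.008)[:2] for u,v in cv2.boxPoints(r)]);print("plate corners",bp.round(4),"c",bp.mean(0).round(4),[np.linalg.norm(bp[i]-bp[i-1]).round(4) for i in range(4)])
print("hole top",onz(t,*T(645,236),.008).round(4),"slot",onz(t,*T(688,230),.008).round(4))
print("hole side",onz(s,*S(428,115),.008).round(4),"slot",onz(s,*S(443,95),.008).round(4))
# plate corners in side at z .008
print([onz(s,*S(*p),.008)[:2].round(4) for p in [(366,154),(428,166),(486,80),(430,69)]])
# stop top edges
for p in [(453,132),(690,87),(684,57),(415,112),(441,246),(470,240)]: print("stop top",p,onz(t,*T(*p),.022)[:2].round(4))
for p in [(235,166),(323,50),(300,42),(190,180),(341,184),(330,198)]: print("stop side",p,onz(s,*S(*p),.022)[:2].round(4))
print("padlock",onz(t,*T(173,186),.018).round(4))
E
```

```text
red [0.4459 0.3062 0.09  ] [0.4433 0.3079 0.09  ]
green [0.4523 0.2237 0.086 ] [0.4494 0.2254 0.086 ]
white [0.4826 0.3915 0.086 ] [0.4803 0.3914 0.086 ]
pink [0.3619 0.335  0.086 ] [0.3611 0.3345 0.086 ]
((268.3121337890625, 177.52890014648438), (14.825576782226562, 38.47046661376953), 81.25383758544922)
plate corners [[ 0.5865  0.0622]
 [ 0.6082 -0.0566]
 [ 0.5615 -0.0642]
 [ 0.5401  0.0539]] c [ 0.5741 -0.0012] [np.float64(0.0471), np.float64(0.1208), np.float64(0.0473), np.float64(0.1201)]
hole top [0.5755 0.     0.008 ] slot [ 0.5804 -0.0298  0.008 ]
hole side [ 0.5723 -0.0006  0.008 ] slot [ 0.5773 -0.0297  0.008 ]
[array([0.5824, 0.0641]), array([0.5384, 0.0562]), array([ 0.5612, -0.0638]), array([ 0.6046, -0.0574])]
stop top (453, 132) [0.6429 0.135 ]
stop top (690, 87) [ 0.6792 -0.0289]
stop top (684, 57) [ 0.7008 -0.0243]
stop top (415, 112) [0.6565 0.162 ]
stop top (441, 246) [0.5621 0.1404]
stop top (470, 240) [0.5668 0.1206]
stop side (235, 166) [0.6364 0.1377]
stop side (323, 50) [ 0.6737 -0.0216]
stop side (300, 42) [ 0.6951 -0.0233]
stop side (190, 180) [0.6516 0.1658]
stop side (341, 184) [0.5646 0.1212]
stop side (330, 198) [0.5617 0.1383]
padlock [0.6006 0.3278 0.018 ]
```

```bash
cat >> h.py <<'E'
def Rdown(yawdeg):
    a=np.radians(yawdeg); z=np.array([np.cos(a),np.sin(a),0]); y=np.array([0,0,-1.]); x=np.cross(y,z); return np.c_[x,y,z]
def state():
    o=get_obs(); Rm=Rq(o["eef_rot"]); print("t",round(o["t"],2),"p",o["ee_pos"].round(4),"yaw",round(np.degrees(np.arctan2(Rm[1,2],Rm[0,2])),2),"y",Rm[:,1].round(3),"F",o["force"].round(1),"gap",round(o["finger_gap"],4),"q",o["joint_positions"].round(2)); return o,o["ee_pos"],Rm
def plan(wps):
    """wps: list of (pos,yaw,nrows)"""
    import json
    o,p,Rm=state(); out=[]
    for q,yaw,n in wps:
        p0=p.copy(); R0=Rm.copy(); R1=Rdown(yaw); rv=R.from_matrix(R0.T@R1).as_rotvec()
        for i in range(n):
            pn=p0+(np.array(q)-p0)*(i+1)/n; Rn=R0@R.from_rotvec(rv*(i+1)/n).as_matrix()
            sl=Rm.T@(pn-p); ro=np.degrees(R.from_matrix(Rm.T@Rn).as_rotvec())
            out.append({"rotation":[round(float(x),1)+0. for x in ro],"slide":[round(float(x),4)+0. for x in sl]})
            p,Rm=pn,Rn
    for r in out: print(json.dumps(r))
E
python3 -c "
from h import *
plan([((.48,-.2,.22),0,8),((.4446,.307,.2),27,9)])"
```

```text
t 0.15 p [ 0.2438 -0.6017  0.2277] yaw -67.94 y [-0.001  0.002 -1.   ] F [-0.5  0.1 -0.2] gap 0.0855 q [ 1.09  0.38  0.04  1.6  -0.02  1.16 -0.05]
{"rotation": [0.0, -8.5, 0.0], "slide": [-0.0462, 0.001, -0.0354]}
{"rotation": [0.0, -8.5, 0.0], "slide": [-0.051, 0.001, -0.0282]}
{"rotation": [0.0, -8.5, 0.0], "slide": [-0.0546, 0.001, -0.0204]}
{"rotation": [0.0, -8.5, 0.0], "slide": [-0.057, 0.001, -0.0121]}
{"rotation": [0.0, -8.5, 0.0], "slide": [-0.0581, 0.001, -0.0036]}
{"rotation": [0.0, -8.5, 0.0], "slide": [-0.058, 0.001, 0.0051]}
{"rotation": [0.0, -8.5, 0.0], "slide": [-0.0567, 0.001, 0.0136]}
{"rotation": [0.0, -8.5, 0.0], "slide": [-0.054, 0.001, 0.0218]}
{"rotation": [0.0, -3.0, 0.0], "slide": [-0.0563, 0.0022, -0.0039]}
{"rotation": [0.0, -3.0, 0.0], "slide": [-0.0565, 0.0022, -0.001]}
{"rotation": [0.0, -3.0, 0.0], "slide": [-0.0564, 0.0022, 0.002]}
{"rotation": [0.0, -3.0, 0.0], "slide": [-0.0563, 0.0022, 0.0049]}
{"rotation": [0.0, -3.0, 0.0], "slide": [-0.0559, 0.0022, 0.0079]}
{"rotation": [0.0, -3.0, 0.0], "slide": [-0.0554, 0.0022, 0.0108]}
{"rotation": [0.0, -3.0, 0.0], "slide": [-0.0548, 0.0022, 0.0137]}
{"rotation": [0.0, -3.0, 0.0], "slide": [-0.054, 0.0022, 0.0165]}
{"rotation": [0.0, -3.0, 0.0], "slide": [-0.0531, 0.0022, 0.0193]}
```

>>> move_arm([
  {"rotation": [0,-8.5,0],"slide": [-0.046,0.001,-0.035],"grip": 100},
  {"rotation": [0,-8.5,0],"slide": [-0.051,0.001,-0.028],"grip": 100},
  {"rotation": [0,-8.5,0],"slide": [-0.055,0.001,-0.02],"grip": 100},
  {"rotation": [0,-8.5,0],"slide": [-0.057,0.001,-0.012],"grip": 100},
  {"rotation": [0,-8.5,0],"slide": [-0.058,0.001,-0.004],"grip": 100},
  {"rotation": [0,-8.5,0],"slide": [-0.058,0.001,0.005],"grip": 100},
  {"rotation": [0,-8.5,0],"slide": [-0.057,0.001,0.014],"grip": 100},
  {"rotation": [0,-8.5,0],"slide": [-0.054,0.001,0.022],"grip": 100},
])

```text
t: 1.15
ee_pos: [0.4767, -0.1916, 0.2164]
eef_rot: [-0.505, 0.508, -0.495, 0.493]
force: [0.6, -0.8, -0.6]
finger_gap: 0.0854
```

```bash
python3 -c "
from h import *
plan([((.4446,.307,.18),27,10)])"
```

```text
t 1.15 p [ 0.4767 -0.1916  0.2164] yaw 1.45 y [-0.004 -0.001 -1.   ] F [ 0.6 -0.8 -0.6] gap 0.0854 q [ 0.66  0.17 -0.4   1.92  0.07  1.08  0.26]
{"rotation": [0.0, -2.6, 0.0], "slide": [-0.0499, 0.0036, -0.0019]}
{"rotation": [0.0, -2.6, 0.0], "slide": [-0.05, 0.0036, 0.0003]}
{"rotation": [0.0, -2.6, 0.0], "slide": [-0.0499, 0.0036, 0.0025]}
{"rotation": [0.0, -2.6, 0.0], "slide": [-0.0497, 0.0036, 0.0047]}
{"rotation": [0.0, -2.6, 0.0], "slide": [-0.0495, 0.0036, 0.007]}
{"rotation": [0.0, -2.6, 0.0], "slide": [-0.0491, 0.0036, 0.0091]}
{"rotation": [0.0, -2.6, 0.0], "slide": [-0.0487, 0.0036, 0.0113]}
{"rotation": [0.0, -2.6, 0.0], "slide": [-0.0481, 0.0036, 0.0135]}
{"rotation": [0.0, -2.6, 0.0], "slide": [-0.0475, 0.0036, 0.0156]}
{"rotation": [0.0, -2.6, 0.0], "slide": [-0.0467, 0.0036, 0.0177]}
```

>>> move_arm([
  {"rotation": [0,-3,0],"slide": [-0.06,0.004,-0.002],"grip": 100},
  {"rotation": [0,-3,0],"slide": [-0.06,0.004,0.0],"grip": 100},
  {"rotation": [0,-3,0],"slide": [-0.06,0.004,0.003],"grip": 100},
  {"rotation": [0,-3,0],"slide": [-0.06,0.004,0.006],"grip": 100},
  {"rotation": [0,-3,0],"slide": [-0.06,0.004,0.009],"grip": 100},
  {"rotation": [0,-3,0],"slide": [-0.06,0.004,0.012],"grip": 100},
  {"rotation": [0,-3,0],"slide": [-0.058,0.004,0.014],"grip": 100},
  {"rotation": [0,-3,0],"slide": [-0.05,0.004,0.016],"grip": 100},
])

```text
t: 2.15
ee_pos: [0.4341, 0.2948, 0.1839]
eef_rot: [0.601, -0.6, 0.372, -0.375]
force: [1.1, -0.6, 0.3]
finger_gap: 0.0855
```

```bash
python3 -c "
from h import *
plan([((.4446,.307,.17),27,3)])
s=snapshot('wrist');save(s,'w1')
print(proj(s,(.4446,.307,.09)))"
```

```text
t 2.15 p [0.4341 0.2948 0.1839] yaw 26.26 y [ 0.003 -0.002 -1.   ] F [ 1.1 -0.6  0.3] gap 0.0855 q [ 0.03  0.29 -0.8   1.91  0.24  1.04 -0.42]
{"rotation": [0.0, -0.2, 0.1], "slide": [-0.0021, 0.0046, 0.0049]}
{"rotation": [0.0, -0.2, 0.1], "slide": [-0.0021, 0.0046, 0.0049]}
{"rotation": [0.0, -0.2, 0.1], "slide": [-0.0021, 0.0046, 0.0049]}
(np.float64(277.4716482025138), np.float64(189.91147423649855))
```

View pics/w1.png

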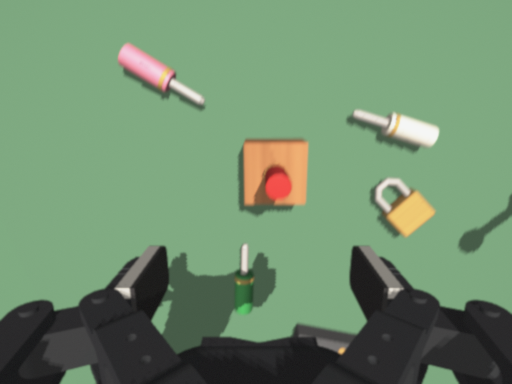

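```bash
python3 -c "
from h import *
s=snapshot('wrist')
h=cv2.cvtColor(s['color'],cv2.COLOR_RGB2HSV);m=cv2.inRange(h,(0,200,150),(6,255,255))|cv2.inRange(h,(174,200,150),(180,255,255))
c=max(cv2.findContours(m,0,1)[0],key=cv2.contourArea)
# top disc: brighter
print(cv2.minEnclosingCircle(c),cv2.boundingRect(c))
for p in [(279,183),(278,186)]: print(onz(s,*p,.09))
x,y,w,hh=cv2.boundingRect(c)
cv2.imwrite('pics/w1z.png',cv2.resize(cv2.cvtColor(s['color'],cv2.COLOR_RGB2BGR)[130:215,235:315],None,fx=6,fy=6,interpolation=2))
"
```

```text
Traceback (most recent call last):
ValueError: max() iterable argument is empty
```

```bash
python3 -c "
from h import *
s=snapshot('wrist')
a=s['color'].astype(int);m=((a[...,0]>150)&(a[...,1]<60)&(a[...,2]<60)).astype(np.uint8)
c=max(cv2.findContours(m,0,1)[0],key=cv2.contourArea)
print(cv2.minEnclosingCircle(c),cv2.boundingRect(c))
for p in [(278,184),(278,186),cv2.minEnclosingCircle(c)[0]]: print(onz(s,*p,.09))
cv2.imwrite('pics/w1z.png',cv2.resize(cv2.cvtColor(s['color'],cv2.COLOR_RGB2BGR)[130:215,235:315],None,fx=6,fy=6,interpolation=2))
"
```

```text
((275.7783508300781, 186.00515747070312), 9.275259017944336) (267, 177, 19, 13)
[0.43970713 0.31816838 0.09      ]
[0.44048028 0.31669782 0.09      ]
[0.43887833 0.31588738 0.09      ]
```

View pics/w1z.png

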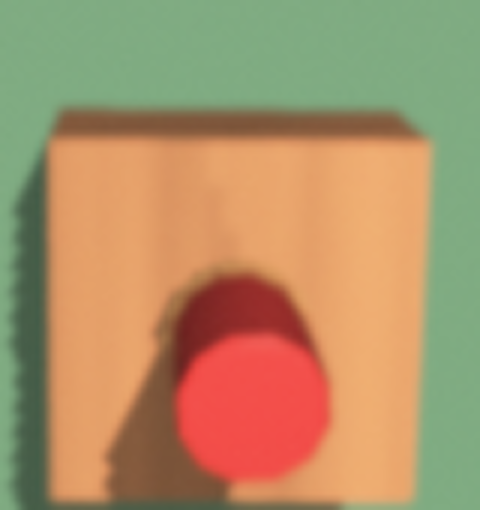

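>>> move_arm([
  {"slide": [-0.002,0.004,0.005],"rotation": [0,0,0],"grip": 100},
  {"slide": [-0.002,0.004,0.005],"rotation": [0,0,0],"grip": 100},
  {"slide": [0,0,0],"rotation": [0,0,0],"grip": 100},
  {"slide": [0,0,0],"rotation": [0,0,0],"grip": 100},
  {"slide": [0,0,0],"rotation": [0,0,0],"grip": 100},
  {"slide": [0,0,0],"rotation": [0,0,0],"grip": 100},
  {"slide": [0,0,0],"rotation": [0,0,0],"grip": 100},
  {"slide": [0,0,0],"rotation": [0,0,0],"grip": 100},
])

```text
t: 3.3
ee_pos: [0.4429, 0.2986, 0.1746]
eef_rot: [-0.598, 0.601, -0.374, 0.376]
force: [0.2, -0.1, -0.3]
finger_gap: 0.0856
```

```bash
python3 -c "
from h import *
s=snapshot('wrist');state();save(s,'w2')
a=s['color'].astype(int);m=((a[...,0]>200)&(a[...,1]<110)&(a[...,2]<110)).astype(np.uint8)
c=max(cv2.findContours(m,0,1)[0],key=cv2.contourArea)
e=cv2.fitEllipse(c);print(e,cv2.boundingRect(c),onz(s,*e[0],.09))
print(proj(s,(.4446,.307,.09)))
cv2.imwrite('pics/w2z.png',cv2.resize(cv2.cvtColor(s['color'],cv2.COLOR_RGB2BGR)[130:230,215:325],None,fx=6,fy=6,interpolation=2))
"
```

```text
t 3.35 p [0.4429 0.2986 0.1746] yaw 25.95 y [ 0.001 -0.004 -1.   ] F [-0.6 -0.6  0.7] gap 0.0852 q [ 0.01  0.32 -0.79  1.9   0.27  1.03 -0.44]
((266.3783264160156, 190.66493225097656), (25.07552719116211, 26.061016082763672), 63.00032424926758) (253, 178, 27, 27) [0.44410483 0.30812028 0.09      ]
(np.float64(266.31123250798635), np.float64(192.18062739691442))
```

View pics/w2z.png

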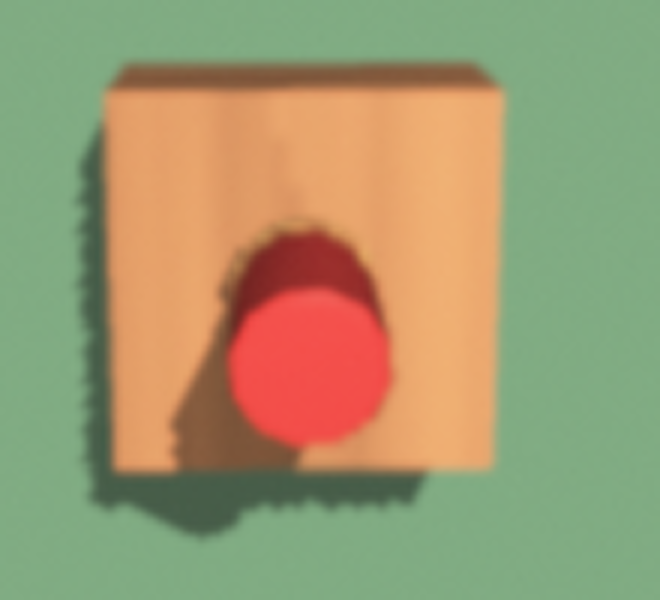

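```bash
python3 -c "
from h import *
plan([((.4442,.3078,.12),27,3),((.4442,.3078,.07),27,3)])"
```

```text
t 3.35 p [0.4429 0.2986 0.1746] yaw 25.95 y [ 0.001 -0.004 -1.   ] F [-0.6 -0.6  0.7] gap 0.0852 q [ 0.01  0.32 -0.79  1.9   0.27  1.03 -0.44]
{"rotation": [0.0, -0.4, 0.1], "slide": [-0.0027, 0.0182, 0.0018]}
{"rotation": [0.0, -0.4, 0.1], "slide": [-0.0026, 0.0182, 0.0018]}
{"rotation": [0.0, -0.4, 0.1], "slide": [-0.0026, 0.0182, 0.0018]}
{"rotation": [0.0, 0.0, 0.0], "slide": [0.0, 0.0167, 0.0]}
{"rotation": [0.0, 0.0, 0.0], "slide": [0.0, 0.0167, 0.0]}
{"rotation": [0.0, 0.0, 0.0], "slide": [0.0, 0.0167, 0.0]}
```

>>> move_arm([
  {"slide": [-0.003,0.018,0.002],"rotation": [0,-0.4,0.1],"grip": 100},
  {"slide": [-0.003,0.018,0.002],"rotation": [0,-0.4,0.1],"grip": 100},
  {"slide": [-0.003,0.018,0.002],"rotation": [0,-0.4,0],"grip": 100},
  {"slide": [0,0.016,0],"rotation": [0,0,0],"grip": 100},
  {"slide": [0,0.014,0],"rotation": [0,0,0],"grip": 100},
  {"slide": [0,0.01,0],"rotation": [0,0,0],"grip": 100},
  {"slide": [0,0,0],"rotation": [0,0,0],"grip": 100},
  {"slide": [0,0,0],"rotation": [0,0,0],"grip": 100},
])

```text
t: 4.35
ee_pos: [0.4431, 0.3094, 0.072]
eef_rot: [-0.602, 0.605, -0.369, 0.367]
force: [-0.5, -0.1, 0.3]
finger_gap: 0.0856
```

```bash
python3 -c "
from h import *
plan([((.4442,.3078,.07),27,2)])"
```

```text
t 4.35 p [0.4431 0.3094 0.072 ] yaw 27.27 y [-0.004 -0.002 -1.   ] F [-0.5 -0.1  0.3] gap 0.0856 q [-0.08  0.49 -0.71  1.95  0.41  0.86 -0.54]
{"rotation": [0.1, 0.1, 0.0], "slide": [0.001, 0.001, 0.0002]}
{"rotation": [0.1, 0.1, 0.0], "slide": [0.001, 0.001, 0.0002]}
```

>>> move_arm([
  {"slide": [0.002,0.002,0],"rotation": [0,0,0],"grip": 100},
  {"slide": [0,0,0],"rotation": [0,0,0],"grip": 60},
  {"slide": [0,0,0],"rotation": [0,0,0],"grip": 30},
  {"slide": [0,0,0],"rotation": [0,0,0],"grip": 0},
  {"slide": [0,0,0],"rotation": [0,0,0],"grip": 0},
  {"slide": [0,0,0],"rotation": [0,0,0],"grip": 0},
  {"slide": [0,0,0],"rotation": [0,0,0],"grip": 0},
  {"slide": [0,0,0],"rotation": [0,0,0],"grip": 0},
])

```text
t: 5.35
ee_pos: [0.4456, 0.3083, 0.072]
eef_rot: [-0.604, 0.604, -0.368, 0.368]
force: [0.4, 0.8, 0.1]
finger_gap: 0.0193
```

```bash
python3 -c "
from h import *
state();s=snapshot('side');save(s,'s1');cv2.imwrite('pics/s1z.png',cv2.resize(cv2.cvtColor(s['color'],cv2.COLOR_RGB2BGR)[170:295,150:300],None,fx=4.5,fy=4.5,interpolation=2))"
```

```text
t 5.35 p [0.4456 0.3083 0.072 ] yaw 27.24 y [ 0.    -0.001 -1.   ] F [0.4 0.8 0.1] gap 0.0193 q [-0.08  0.49 -0.71  1.95  0.42  0.86 -0.54]
```

View pics/s1z.png

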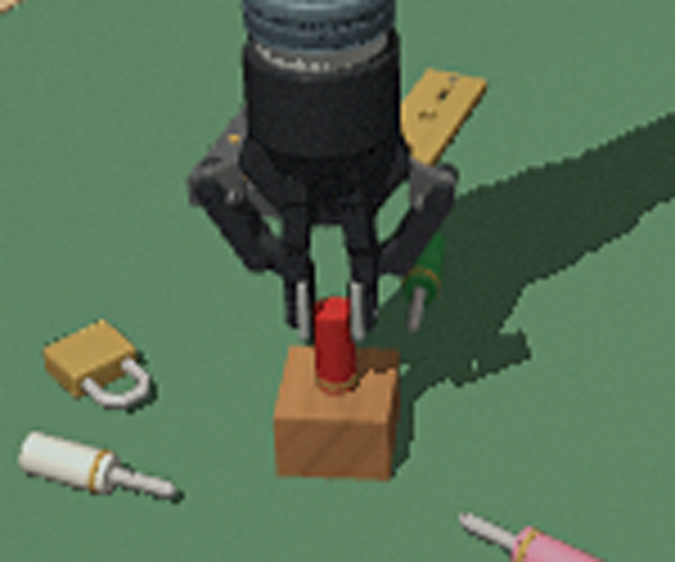

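>>> move_arm([
  {"slide": [0,-0.01,0],"rotation": [0,0,0],"grip": 0},
  {"slide": [0,-0.015,0],"rotation": [0,0,0],"grip": 0},
  {"slide": [0,-0.02,0],"rotation": [0,0,0],"grip": 0},
  {"slide": [0,-0.02,0],"rotation": [0,0,0],"grip": 0},
  {"slide": [0,-0.02,0],"rotation": [0,0,0],"grip": 0},
  {"slide": [0,-0.015,0],"rotation": [0,0,0],"grip": 0},
  {"slide": [0,0,0],"rotation": [0,0,0],"grip": 0},
  {"slide": [0,0,0],"rotation": [0,0,0],"grip": 0},
])

```text
t: 6.4
ee_pos: [0.4463, 0.3092, 0.1815]
eef_rot: [0.605, -0.603, 0.367, -0.369]
force: [0.1, 0.4, -1.6]
finger_gap: 0.0197
```

```bash
python3 -c "
from h import *
state();s=snapshot('side');save(s,'s2');cv2.imwrite('pics/s2z.png',cv2.resize(cv2.cvtColor(s['color'],cv2.COLOR_RGB2BGR)[150:295,150:300],None,fx=4,fy=4,interpolation=2))
s=snapshot('wrist');save(s,'w3')"
```

```text
t 6.4 p [0.4463 0.3092 0.1815] yaw 27.27 y [ 0.005  0.001 -1.   ] F [ 0.1  0.4 -1.6] gap 0.0197 q [ 0.    0.33 -0.8   1.87  0.27  1.04 -0.43]
```

View pics/s2z.png

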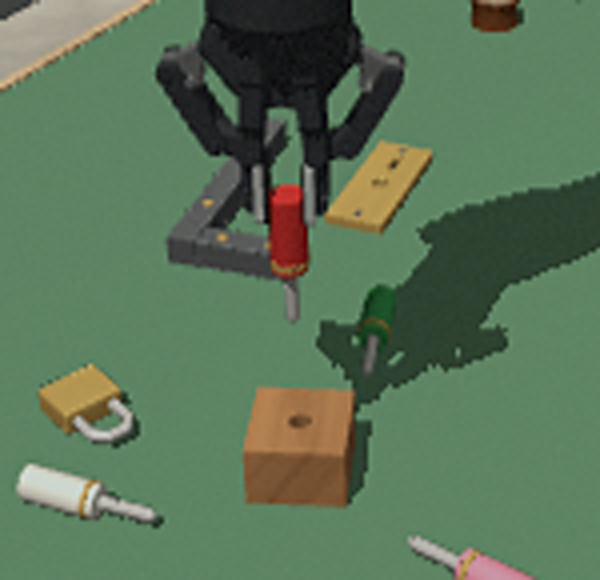

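View pics/w3.png

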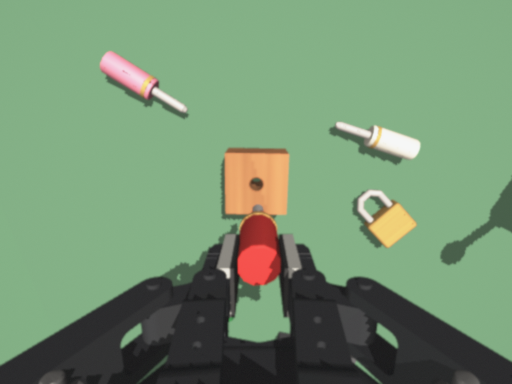

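```bash
python3 -c "
from h import *
plan([((.574,-.0005,.15),57.7,8)])"
```

```text
t 6.5 p [0.4462 0.3093 0.1812] yaw 27.28 y [ 0.004  0.001 -1.   ] F [-0.3  0.3 -1. ] gap 0.0195 q [ 0.    0.33 -0.8   1.87  0.27  1.04 -0.43]
{"rotation": [0.0, -3.8, 0.0], "slide": [0.0417, 0.0039, -0.0036]}
{"rotation": [0.0, -3.8, 0.0], "slide": [0.0414, 0.0039, -0.0063]}
{"rotation": [0.0, -3.8, 0.0], "slide": [0.0409, 0.0039, -0.0091]}
{"rotation": [0.0, -3.8, 0.0], "slide": [0.0402, 0.0039, -0.0117]}
{"rotation": [0.0, -3.8, 0.0], "slide": [0.0393, 0.0039, -0.0144]}
{"rotation": [0.0, -3.8, 0.0], "slide": [0.0383, 0.0039, -0.017]}
{"rotation": [0.0, -3.8, 0.0], "slide": [0.0371, 0.0039, -0.0195]}
{"rotation": [0.0, -3.8, 0.0], "slide": [0.0357, 0.0039, -0.0219]}
```

>>> move_arm([
  {"rotation": [0,-3.8,0],"slide": [0.042,0.004,-0.004],"grip": 0},
  {"rotation": [0,-3.8,0],"slide": [0.041,0.004,-0.006],"grip": 0},
  {"rotation": [0,-3.8,0],"slide": [0.041,0.004,-0.009],"grip": 0},
  {"rotation": [0,-3.8,0],"slide": [0.04,0.004,-0.012],"grip": 0},
  {"rotation": [0,-3.8,0],"slide": [0.039,0.004,-0.014],"grip": 0},
  {"rotation": [0,-3.8,0],"slide": [0.038,0.004,-0.017],"grip": 0},
  {"rotation": [0,-3.8,0],"slide": [0.037,0.004,-0.02],"grip": 0},
  {"rotation": [0,-3.8,0],"slide": [0.036,0.004,-0.022],"grip": 0},
])

```text
t: 7.5
ee_pos: [0.5744, -0.0026, 0.1407]
eef_rot: [0.683, -0.681, 0.19, -0.183]
force: [0.5, 0.8, -0.5]
finger_gap: 0.0197
```

```bash
python3 -c "
from h import *
plan([((.574,-.0005,.11),57.7,4)])"
```

```text
t 7.5 p [ 0.5744 -0.0026  0.1407] yaw 59.44 y [-0.008  0.004 -1.   ] F [ 0.5  0.8 -0.5] gap 0.0197 q [ 0.54  0.45 -0.74  1.82  0.34  1.01  0.7 ]
{"rotation": [0.0, 0.4, -0.1], "slide": [-0.0003, 0.0077, 0.0004]}
{"rotation": [0.0, 0.4, -0.1], "slide": [-0.0003, 0.0077, 0.0004]}
{"rotation": [0.0, 0.4, -0.1], "slide": [-0.0003, 0.0077, 0.0004]}
{"rotation": [0.0, 0.4, -0.1], "slide": [-0.0003, 0.0077, 0.0004]}
```

>>> move_arm([
  {"rotation": [0,0.5,0],"slide": [0,0.01,0],"grip": 0},
  {"rotation": [0,0.5,0],"slide": [0,0.01,0],"grip": 0},
  {"rotation": [0,0.4,0],"slide": [0,0.01,0],"grip": 0},
  {"rotation": [0,0,0],"slide": [0,0.006,0],"grip": 0},
  {"rotation": [0,0,0],"slide": [0,0,0],"grip": 0},
  {"rotation": [0,0,0],"slide": [0,0,0],"grip": 0},
  {"rotation": [0,0,0],"slide": [0,0,0],"grip": 0},
  {"rotation": [0,0,0],"slide": [0,0,0],"grip": 0},
])

```text
t: 8.5
ee_pos: [0.5725, -0.0022, 0.1003]
eef_rot: [0.68, -0.679, 0.2, -0.191]
force: [0.3, 0.3, -0.4]
finger_gap: 0.0196
```

```bash
python3 -c "
from h import *
import pickle
state()
for n in ('side','wrist','top'):
    s=snapshot(n);pickle.dump(s,open(n+'1.pkl','wb'));save(s,n+'_b')
    if n=='side': cv2.imwrite('pics/sbz.png',cv2.resize(cv2.cvtColor(s['color'],cv2.COLOR_RGB2BGR)[130:230,185:305],None,fx=6,fy=6,interpolation=2))
plan([((.574,-.0005,.11),57.7,4)])"
```

```text
t 8.5 p [ 0.5725 -0.0022  0.1003] yaw 57.88 y [-0.012  0.005 -1.   ] F [ 0.3  0.3 -0.4] gap 0.0196 q [ 0.51  0.5  -0.7   1.85  0.38  0.95  0.65]
t 8.65 p [ 0.5723 -0.0023  0.1002] yaw 57.87 y [-0.013  0.005 -1.   ] F [-0.6 -0.5 -0.4] gap 0.02 q [ 0.51  0.5  -0.7   1.85  0.38  0.95  0.65]
{"rotation": [0.0, 0.0, -0.2], "slide": [0.0001, -0.0025, 0.0006]}
{"rotation": [0.0, 0.0, -0.2], "slide": [0.0001, -0.0025, 0.0006]}
{"rotation": [0.0, 0.0, -0.2], "slide": [0.0001, -0.0025, 0.0006]}
{"rotation": [0.0, 0.0, -0.2], "slide": [0.0001, -0.0025, 0.0006]}
```

View pics/sbz.png

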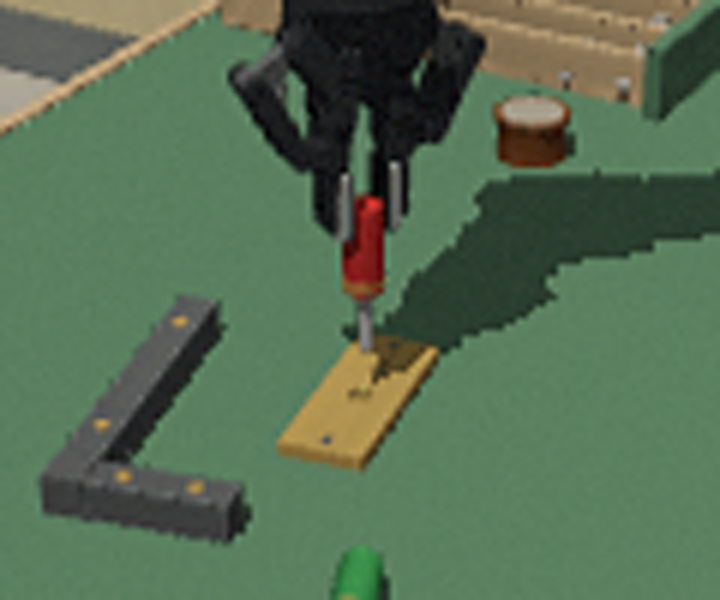

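View pics/wrist_b.png

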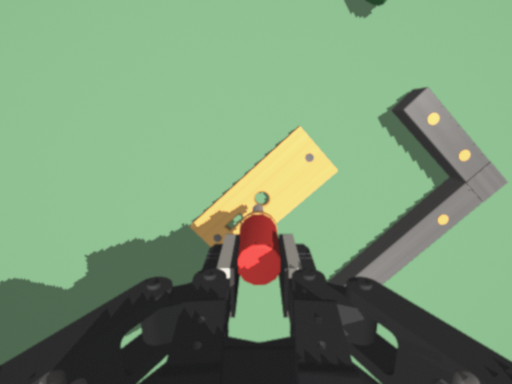

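View pics/top_b.png

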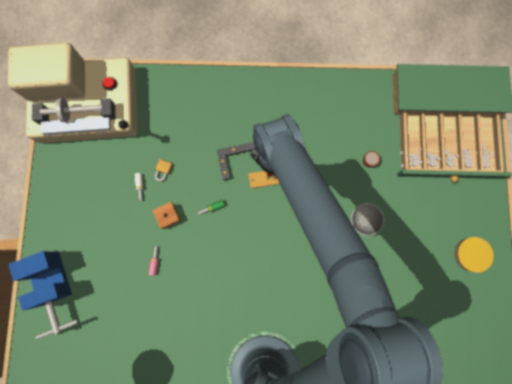

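```bash
python3 -c "
from h import *
import pickle
s=pickle.load(open('wrist1.pkl','rb'))
cv2.imwrite('pics/wbz.png',cv2.resize(cv2.cvtColor(s['color'],cv2.COLOR_RGB2BGR)[150:290,185:345],None,fx=5,fy=5,interpolation=2))
s=pickle.load(open('side1.pkl','rb'))
cv2.imwrite('pics/sbz2.png',cv2.resize(cv2.cvtColor(s['color'],cv2.COLOR_RGB2BGR)[155:215,225:265],None,fx=14,fy=10,interpolation=2))
"
```

```text
(no output)
```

View pics/wbz.png

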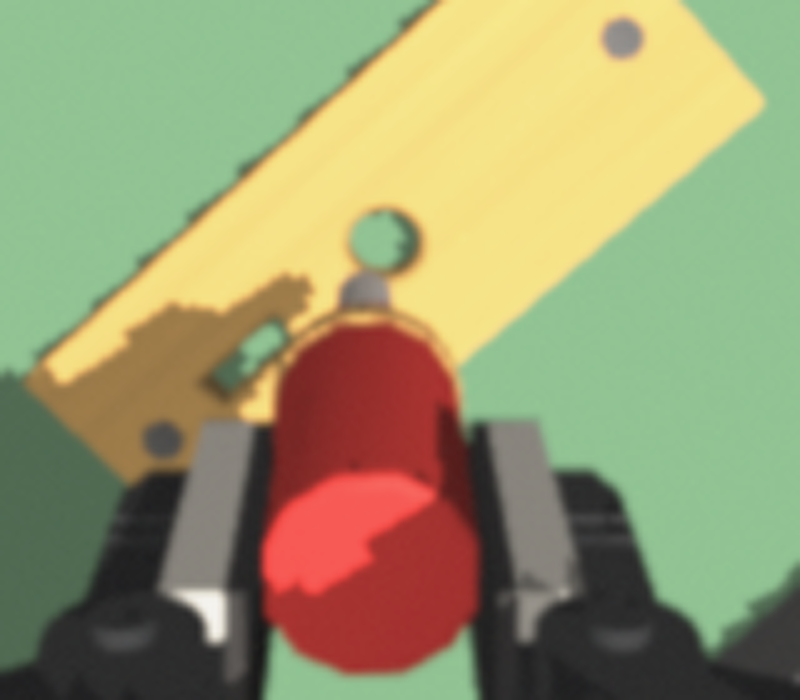

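View pics/sbz2.png

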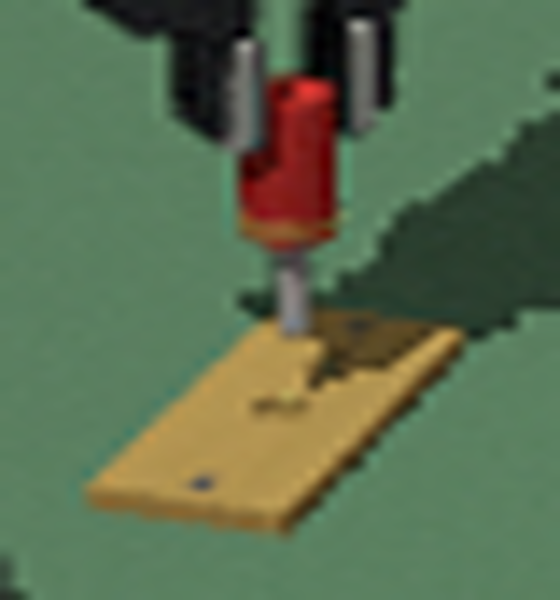

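```bash
python3 -c "
from h import *
import pickle
w=pickle.load(open('wrist1.pkl','rb'));s=pickle.load(open('side1.pkl','rb'))
print('hole',onz(w,261.8,197.8,.008))
print('hole side',onz(s,225+279/14-.5,155+40.6-.5,.008))
o1,d1=ray(w,257.6,205.2);o2,d2=ray(s,245.5,187.8)
A=np.c_[d1,-d2];k=np.linalg.lstsq(A,o2-o1,rcond=None)[0];print('tip',o1+d1*k[0],o2+d2*k[1])
for z in(.028,.032,.036):print(z,onz(w,257.6,205.2,z),onz(s,245.5,187.8,z))
# handle top centre
print('htop wrist',onz(w,185+370/5-.4,150+572/5-.4,.154-.061+.025+.0), 'expect z', .0322+.086)
"
```

```text
hole [5.72060452e-01 4.20964795e-04 8.00000000e-03]
hole side [ 5.73347366e-01 -5.17473097e-04  8.00000000e-03]
tip [ 0.56852265 -0.00121205  0.03538211] [ 0.56932629 -0.00082335  0.03552325]
0.028 [ 0.57041748 -0.0024492   0.028     ] [ 0.57606653 -0.01202718  0.028     ]
0.032 [ 0.56939077 -0.00177885  0.032     ] [ 0.57248285 -0.00607027  0.032     ]
0.036 [ 0.56836406 -0.0011085   0.036     ] [ 5.68899160e-01 -1.13354636e-04  3.60000000e-02]
htop wrist [ 0.5717453  -0.00221635  0.118     ] expect z 0.1182
```

```bash
python3 -c "
from h import *
plan([((.5742,-.0001,.083),57.7,4)])"
```

```text
t 8.65 p [ 0.5723 -0.0023  0.1002] yaw 57.87 y [-0.013  0.005 -1.   ] F [-0.6 -0.5 -0.4] gap 0.02 q [ 0.51  0.5  -0.7   1.85  0.38  0.95  0.65]
{"rotation": [0.0, 0.0, -0.2], "slide": [0.0002, 0.0043, 0.0007]}
{"rotation": [0.0, 0.0, -0.2], "slide": [0.0001, 0.0043, 0.0007]}
{"rotation": [0.0, 0.0, -0.2], "slide": [0.0001, 0.0043, 0.0007]}
{"rotation": [0.0, 0.0, -0.2], "slide": [0.0001, 0.0043, 0.0007]}
```

>>> move_arm([
  {"rotation": [0,0,-0.4],"slide": [0,0.005,0.001],"grip": 0},
  {"rotation": [0,0,-0.4],"slide": [0,0.005,0.001],"grip": 0},
  {"rotation": [0,0,0],"slide": [0,0.004,0.001],"grip": 0},
  {"rotation": [0,0,0],"slide": [0,0.002,0],"grip": 0},
  {"rotation": [0,0,0],"slide": [0,0,0],"grip": 0},
  {"rotation": [0,0,0],"slide": [0,0,0],"grip": 0},
  {"rotation": [0,0,0],"slide": [0,0,0],"grip": 0},
  {"rotation": [0,0,0],"slide": [0,0,0],"grip": 0},
])

```text
t: 9.65
ee_pos: [0.5739, 0.0001, 0.0829]
eef_rot: [-0.678, 0.681, -0.196, 0.196]
force: [-0.5, 0.3, -1.5]
finger_gap: 0.0194
```

```bash
python3 -c "
from h import *
import pickle
s=snapshot('wrist');pickle.dump(s,open('wrist2.pkl','wb'))
cv2.imwrite('pics/wcz.png',cv2.resize(cv2.cvtColor(s['color'],cv2.COLOR_RGB2BGR)[170:270,205:315],None,fx=7,fy=7*.85,interpolation=2))
t=snapshot('side');pickle.dump(t,open('side2.pkl','wb'))
cv2.imwrite('pics/scz.png',cv2.resize(cv2.cvtColor(t['color'],cv2.COLOR_RGB2BGR)[155:215,225:265],None,fx=14,fy=10,interpolation=2))
plan([((.5742,-.0001,.083),57.7,4)])"
```

```text
t 9.75 p [5.739e-01 1.000e-04 8.290e-02] yaw 57.84 y [-0.    -0.003 -1.   ] F [-0.6  0.5 -0.7] gap 0.0198 q [ 0.49  0.52 -0.69  1.87  0.41  0.91  0.61]
{"rotation": [0.0, 0.0, 0.0], "slide": [0.0001, 0.0, 0.0]}
{"rotation": [0.0, 0.0, 0.0], "slide": [0.0001, 0.0, 0.0]}
{"rotation": [0.0, 0.0, 0.0], "slide": [0.0001, 0.0, 0.0]}
{"rotation": [0.0, 0.0, 0.0], "slide": [0.0001, 0.0, 0.0]}
```

View pics/wcz.png

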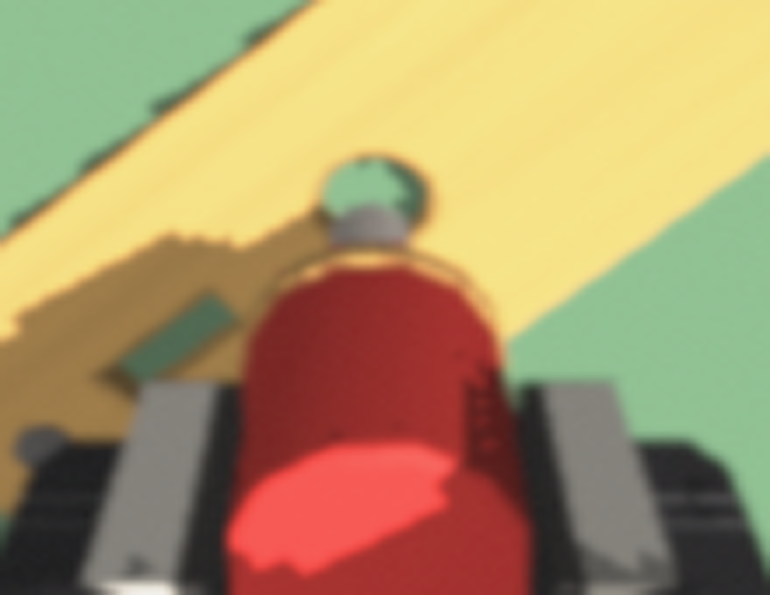

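View pics/scz.png

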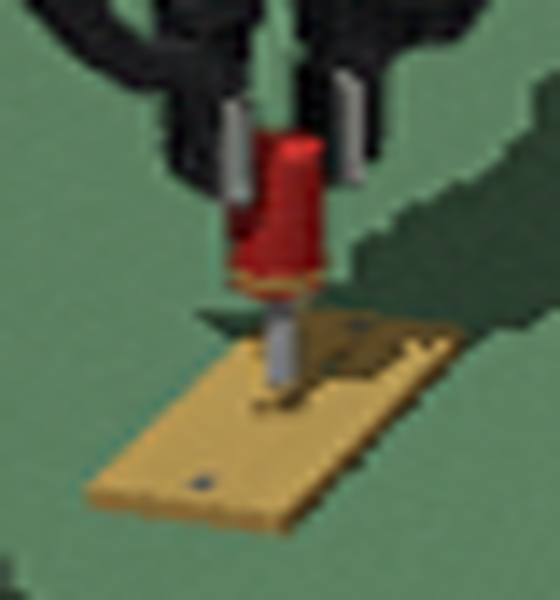

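```bash
python3 -c "
from h import *
import pickle
w=pickle.load(open('wrist2.pkl','rb'));s=pickle.load(open('side2.pkl','rb'))
print('hole',onz(w,258.1,203.7,.008))
print('hole side',onz(s,225+279/14-.5,155+40.6-.5,.008))
su,sv=225+282/14-.5,155+38.6-.5
o1,d1=ray(w,257.4,205.7);o2,d2=ray(s,su,sv)
A=np.c_[d1,-d2];k=np.linalg.lstsq(A,o2-o1,rcond=None)[0];print('tip',o1+d1*k[0],o2+d2*k[1])
for z in(.014,.016,.018):print(z,onz(w,257.4,205.7,z),onz(s,su,sv,z))
"
```

```text
hole [ 5.72534333e-01 -1.99687697e-04  8.00000000e-03]
hole side [ 5.73347366e-01 -5.17473097e-04  8.00000000e-03]
tip [ 5.71433995e-01 -7.37790980e-05  1.59739599e-02] [5.72034004e-01 2.11957922e-04 1.60855934e-02]
0.014 [ 5.71968642e-01 -4.25265430e-04  1.40000000e-02] [ 0.57385484 -0.00279674  0.014     ]
0.016 [ 5.71426942e-01 -6.91423620e-05  1.60000000e-02] [5.72108732e-01 8.84800193e-05 1.60000000e-02]
0.018 [5.70885243e-01 2.86980706e-04 1.80000000e-02] [0.57036262 0.0029737  0.018     ]
```

>>> move_arm([
  {"rotation": [0,0,0],"slide": [0.001,0,0.0005],"grip": 0},
  {"rotation": [0,0,0],"slide": [0,0.003,0],"grip": 0},
  {"rotation": [0,0,0],"slide": [0,0.003,0],"grip": 0},
  {"rotation": [0,0,0],"slide": [0,0.003,0],"grip": 0},
  {"rotation": [0,0,0],"slide": [0,0.003,0],"grip": 0},
  {"rotation": [0,0,0],"slide": [0,0,0],"grip": 0},
  {"rotation": [0,0,0],"slide": [0,0,0],"grip": 0},
  {"rotation": [0,0,0],"slide": [0,0,0],"grip": 0},
])

```text
t: 10.75
ee_pos: [0.5749, -0.0001, 0.0698]
eef_rot: [-0.678, 0.681, -0.196, 0.196]
force: [0.4, 1.1, 0.2]
finger_gap: 0.0196
```

```bash
python3 -c "
from h import *
import pickle
state()
s=snapshot('wrist');pickle.dump(s,open('wrist2.pkl','wb'))
cv2.imwrite('pics/wdz.png',cv2.resize(cv2.cvtColor(s['color'],cv2.COLOR_RGB2BGR)[170:270,205:315],None,fx=7,fy=7*.85,interpolation=2))
t=snapshot('side');pickle.dump(t,open('side2.pkl','wb'))
cv2.imwrite('pics/sdz.png',cv2.resize(cv2.cvtColor(t['color'],cv2.COLOR_RGB2BGR)[155:215,225:265],None,fx=14,fy=10,interpolation=2))
"
```

```text
t 10.75 p [ 5.749e-01 -1.000e-04  6.980e-02] yaw 57.84 y [-0.001 -0.003 -1.   ] F [0.4 1.1 0.2] gap 0.0196 q [ 0.48  0.54 -0.68  1.87  0.43  0.89  0.6 ]
```

View pics/wdz.png

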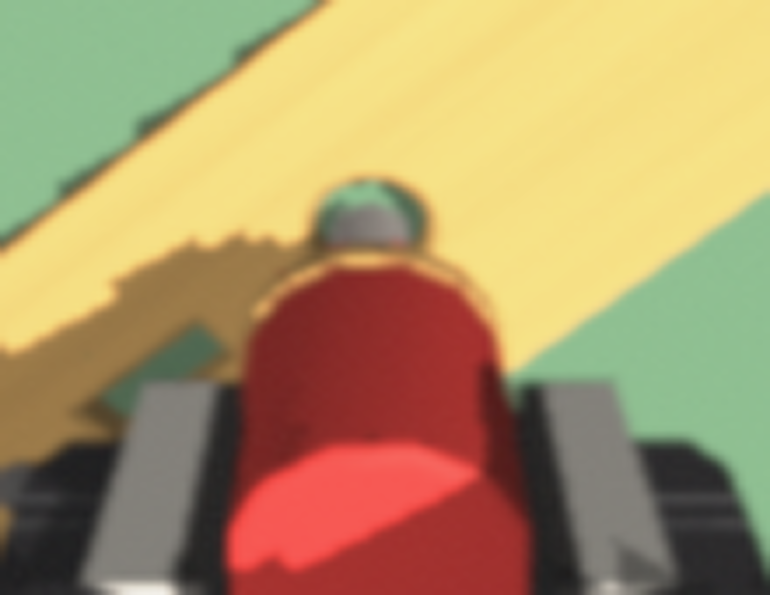

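View pics/sdz.png

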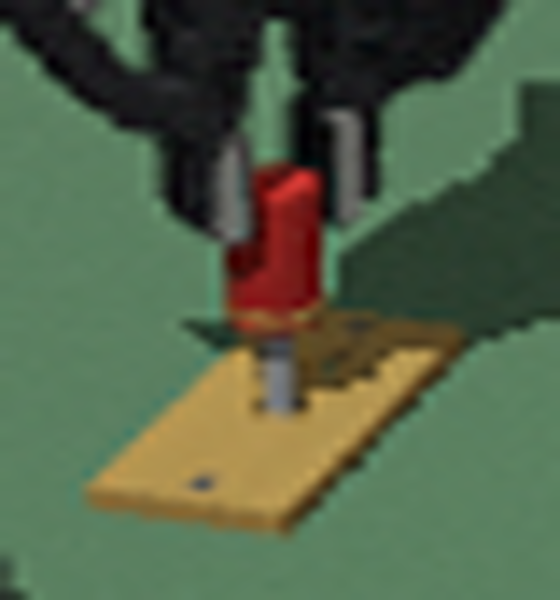

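>>> move_arm([
  {"rotation": [0,0,0],"slide": [0.001,0,0.004],"grip": 0},
  {"rotation": [0,0,0],"slide": [0.002,0,0.008],"grip": 0},
  {"rotation": [0,0,0],"slide": [0.002,0,0.01],"grip": 0},
  {"rotation": [0,0,0],"slide": [0.002,0,0.01],"grip": 0},
  {"rotation": [0,0,0],"slide": [0.002,0,0.01],"grip": 0},
  {"rotation": [0,0,0],"slide": [0.002,0,0.01],"grip": 0},
  {"rotation": [0,0,0],"slide": [0.002,0,0.008],"grip": 0},
  {"rotation": [0,0,0],"slide": [0.001,0,0.004],"grip": 0},
])

```text
t: 11.85
ee_pos: [0.6224, 0.0482, 0.0687]
eef_rot: [-0.677, 0.682, -0.197, 0.195]
force: [-1.3, -1.5, 0.1]
finger_gap: 0.0194
```

```bash
python3 -c "
from h import *
import pickle
state()
s=snapshot('wrist');save(s,'we')
t=snapshot('side');pickle.dump(t,open('side2.pkl','wb'))
cv2.imwrite('pics/sez.png',cv2.resize(cv2.cvtColor(t['color'],cv2.COLOR_RGB2BGR)[155:235,185:265],None,fx=8,fy=7,interpolation=2))
"
```

```text
t 11.85 p [0.6224 0.0482 0.0687] yaw 57.82 y [-0.006 -0.007 -1.   ] F [-1.3 -1.5  0.1] gap 0.0194 q [ 0.36  0.62 -0.66  1.74  0.46  0.95  0.53]
```

View pics/we.png

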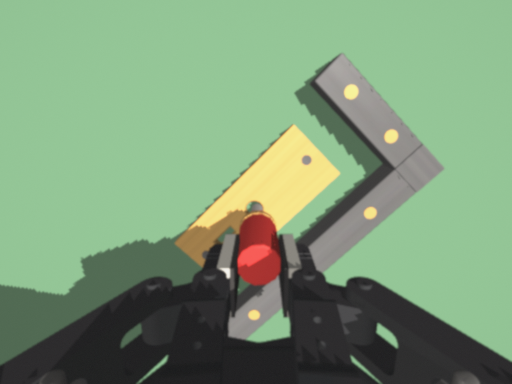

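View pics/sez.png

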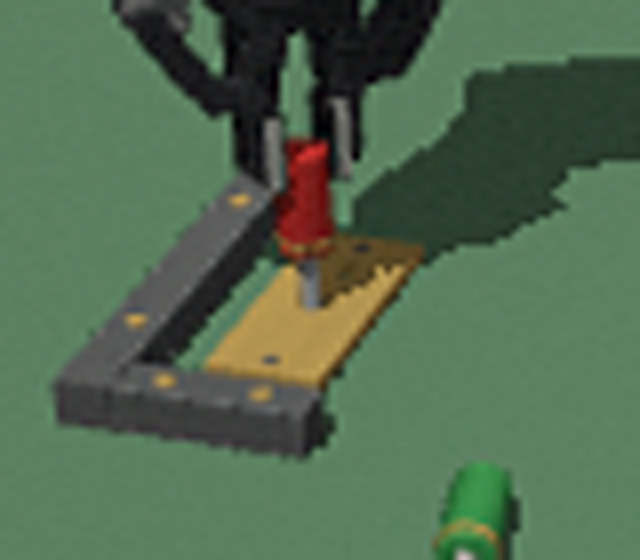

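>>> move_arm([
  {"rotation": [0,0,0],"slide": [0.001,0,0.003],"grip": 0},
  {"rotation": [0,0,0],"slide": [0.001,0,0.003],"grip": 0},
  {"rotation": [0,0,0],"slide": [0.001,0,0.003],"grip": 0},
  {"rotation": [0,0,0],"slide": [0.001,0,0.003],"grip": 0},
  {"rotation": [0,0,0],"slide": [0.001,0,0.002],"grip": 0},
  {"rotation": [0,0,0],"slide": [0.001,0,0.002],"grip": 0},
  {"rotation": [0,0,0],"slide": [0.001,0,0.001],"grip": 0},
  {"rotation": [0,0,0],"slide": [0.001,0,0.001],"grip": 0},
])

```text
t: 12.95
ee_pos: [0.6382, 0.0589, 0.0682]
eef_rot: [-0.676, 0.683, -0.199, 0.194]
force: [-1.2, -1.2, 0.7]
finger_gap: 0.0194
```

```bash
python3 -c "
from h import *
import pickle
state()
s=snapshot('wrist');cv2.imwrite('pics/wf.png',cv2.resize(cv2.cvtColor(s['color'],cv2.COLOR_RGB2BGR)[70:320,150:450],None,fx=2.4,fy=2.4,interpolation=2))
t=snapshot('side');pickle.dump(t,open('side2.pkl','wb'))
cv2.imwrite('pics/sfz.png',cv2.resize(cv2.cvtColor(t['color'],cv2.COLOR_RGB2BGR)[155:235,185:265],None,fx=8,fy=7,interpolation=2))
"
```

```text
t 12.95 p [0.6382 0.0589 0.0682] yaw 57.75 y [-0.008 -0.007 -1.   ] F [-1.2 -1.2  0.7] gap 0.0194 q [ 0.33  0.64 -0.65  1.7   0.46  0.97  0.51]
```

View pics/wf.png

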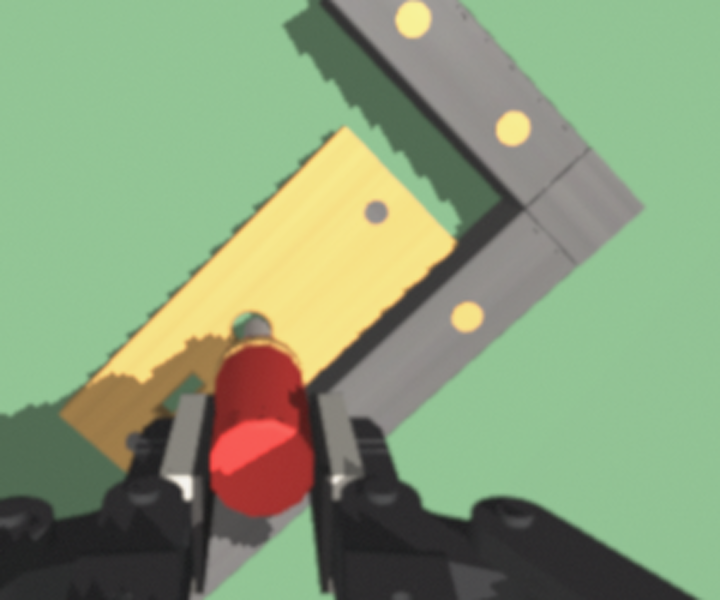

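View pics/sfz.png

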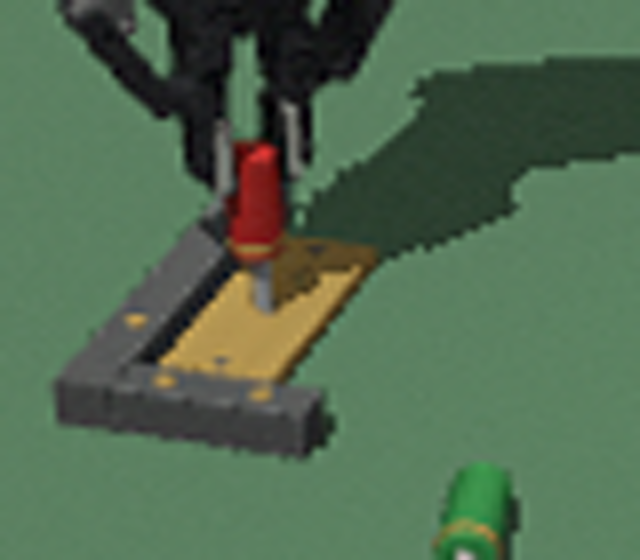

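>>> move_arm([
  {"rotation": [0.3,0,0],"slide": [-0.001,-0.001,0.003],"grip": 0},
  {"rotation": [0.3,0,0],"slide": [-0.001,-0.0005,0.003],"grip": 0},
  {"rotation": [0,0,0],"slide": [-0.001,0,0.003],"grip": 0},
  {"rotation": [0,0,0],"slide": [-0.001,0,0.003],"grip": 0},
  {"rotation": [0,0,0],"slide": [-0.001,0,0.003],"grip": 0},
  {"rotation": [0,0,0],"slide": [-0.001,0,0.003],"grip": 0},
  {"rotation": [0,0,0],"slide": [-0.001,0,0.003],"grip": 0},
  {"rotation": [0,0,0],"slide": [-0.001,0,0.003],"grip": 0},
])

```text
t: 14.05
ee_pos: [0.6397, 0.0638, 0.0683]
eef_rot: [-0.667, 0.69, -0.203, 0.196]
force: [-2.2, -4.7, 2.3]
finger_gap: 0.0195
```

```bash
python3 -c "
from h import *
import pickle
state()
s=snapshot('wrist');cv2.imwrite('pics/wg.png',cv2.resize(cv2.cvtColor(s['color'],cv2.COLOR_RGB2BGR)[70:320,150:450],None,fx=2.4,fy=2.4,interpolation=2))
t=snapshot('side');pickle.dump(t,open('side2.pkl','wb'))
cv2.imwrite('pics/sgz.png',cv2.resize(cv2.cvtColor(t['color'],cv2.COLOR_RGB2BGR)[155:235,185:265],None,fx=8,fy=7,interpolation=2))
state()
"
```

```text
t 14.05 p [0.6397 0.0638 0.0683] yaw 57.16 y [-0.019 -0.028 -0.999] F [-2.2 -4.7  2.3] gap 0.0195 q [ 0.3   0.65 -0.64  1.68  0.48  0.99  0.48]
t 14.15 p [0.6397 0.0639 0.0683] yaw 57.18 y [-0.019 -0.028 -0.999] F [-4.  -4.3  2.9] gap 0.0197 q [ 0.3   0.65 -0.64  1.68  0.48  0.99  0.48]
```

View pics/wg.png

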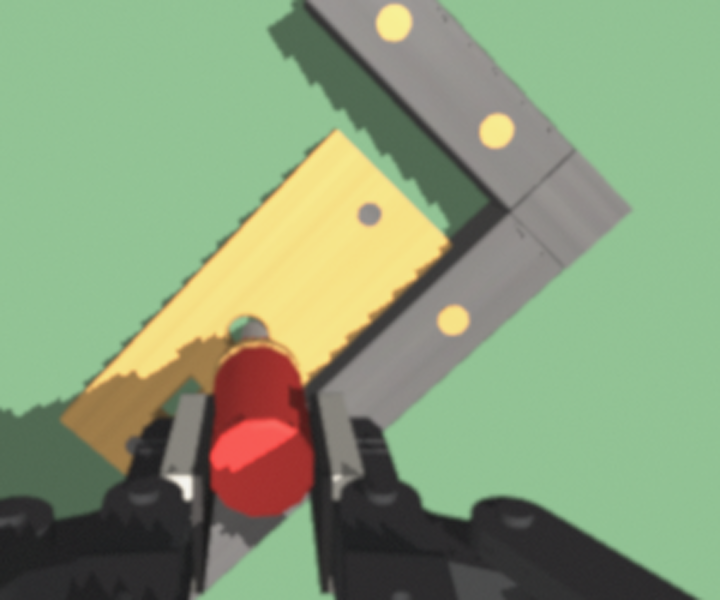

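View pics/sgz.png

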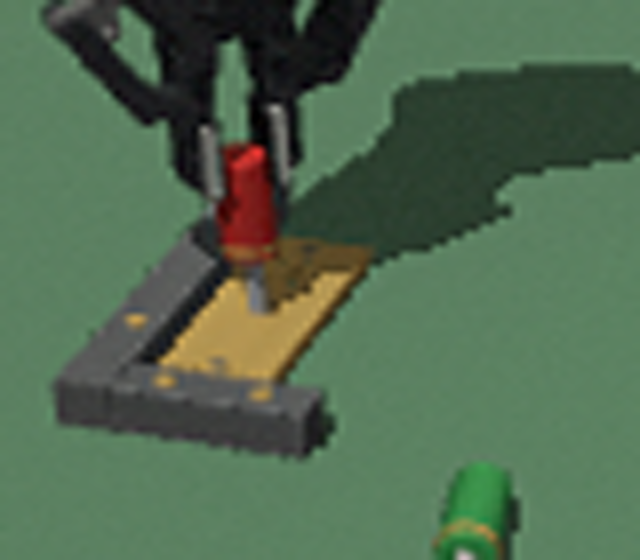

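>>> move_arm([
  {"rotation": [0.7,0,0],"slide": [-0.003,-0.0015,0.002],"grip": 0},
  {"rotation": [0.7,0,0],"slide": [-0.003,-0.0015,0.003],"grip": 0},
  {"rotation": [0.7,0,0],"slide": [-0.003,0,0.003],"grip": 0},
  {"rotation": [0.4,0,0],"slide": [-0.003,0,0.003],"grip": 0},
  {"rotation": [0.4,0,0],"slide": [-0.003,0,0.003],"grip": 0},
  {"rotation": [0.4,0,0],"slide": [-0.003,0,0.003],"grip": 0},
  {"rotation": [0.4,0,0],"slide": [-0.003,0,0.003],"grip": 0},
  {"rotation": [0.4,0,0],"slide": [-0.003,0,0.003],"grip": 0},
])

```text
t: 15.15
ee_pos: [0.6308, 0.0798, 0.0702]
eef_rot: [0.682, -0.673, 0.197, -0.207]
force: [-1.3, -8.0, 0.1]
finger_gap: 0.0193
```

```bash
cat > look.py <<'E'
from h import *
import sys
n=sys.argv[1]
state()
s=snapshot('wrist');a=cv2.resize(cv2.cvtColor(s['color'],cv2.COLOR_RGB2BGR)[70:320,150:400],None,fx=1.8,fy=1.8,interpolation=2)
t=snapshot('side');b=cv2.resize(cv2.cvtColor(t['color'],cv2.COLOR_RGB2BGR)[160:235,185:255],None,fx=5,fy=6,interpolation=2)
cv2.imwrite('pics/l%s.png'%n,np.hstack([a,b]))
E
python3 look.py 1
```

```text
t 15.15 p [0.6308 0.0798 0.0702] yaw 56.77 y [ 0.017  0.009 -1.   ] F [-1.3 -8.   0.1] gap 0.0193 q [ 0.32  0.62 -0.66  1.73  0.46  0.93  0.47]
```

View pics/l1.png

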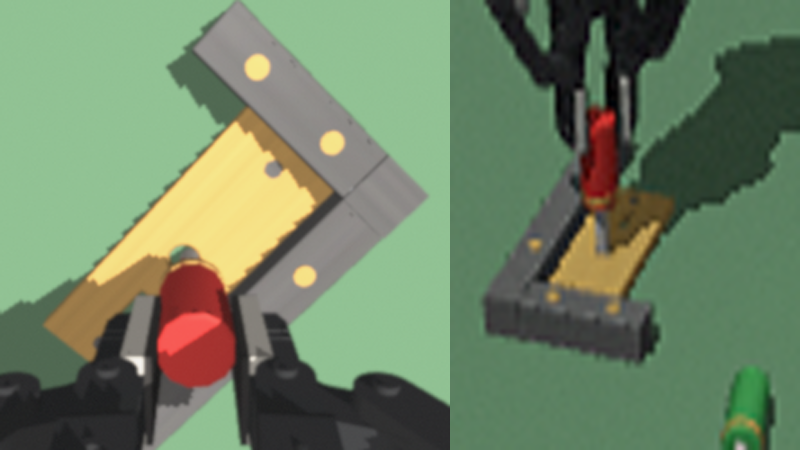

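>>> move_arm([
  {"rotation": [0,0,0],"slide": [-0.001,0,0.003],"grip": 0},
  {"rotation": [0,0,0],"slide": [0,0,0.003],"grip": 0},
  {"rotation": [0,0,0],"slide": [0,0,0.004],"grip": 0},
  {"rotation": [0,0,0],"slide": [0,0,0.004],"grip": 0},
  {"rotation": [0,0,0],"slide": [0,0,0.004],"grip": 0},
  {"rotation": [0,0,0],"slide": [0,0,0.004],"grip": 0},
  {"rotation": [0.3,0,0],"slide": [0,0,0.004],"grip": 0},
  {"rotation": [0.3,0,0],"slide": [0,0,0.004],"grip": 0},
])

```text
t: 16.25
ee_pos: [0.6361, 0.08, 0.0701]
eef_rot: [-0.667, 0.686, -0.206, 0.206]
force: [-6.2, -6.6, 5.2]
finger_gap: 0.0195
```

```bash
python3 look.py 2; python3 -c "
from h import *
state()"
```

```text
t 16.25 p [0.6361 0.08   0.0701] yaw 56.12 y [-0.008 -0.026 -1.   ] F [-6.2 -6.6  5.2] gap 0.0195 q [ 0.28  0.64 -0.64  1.7   0.47  0.98  0.44]
t 16.35 p [0.6361 0.08   0.07  ] yaw 56.12 y [-0.008 -0.026 -1.   ] F [-6.3 -6.5  4.3] gap 0.0196 q [ 0.28  0.64 -0.64  1.7   0.47  0.98  0.44]
```

View pics/l2.png

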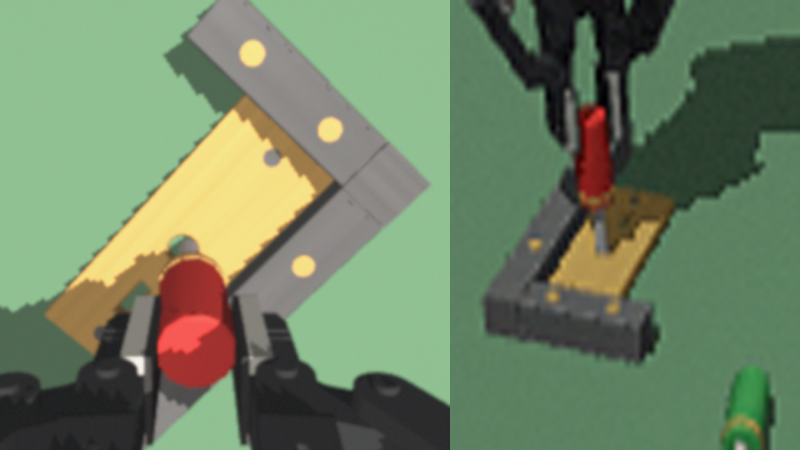

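```bash
python3 - <<'E'
from h import *
s=snapshot('wrist')
h=cv2.cvtColor(s['color'],cv2.COLOR_RGB2BGR)
cv2.imwrite('pics/wq1.png',cv2.resize(h[105:185,230:390],None,fx=5,fy=5,interpolation=2))
cv2.imwrite('pics/wq2.png',cv2.resize(h[150:280,165:295],None,fx=5,fy=4.6,interpolation=2))
import pickle;pickle.dump(s,open('wq.pkl','wb'))
E
```

```text
(no output)
```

View pics/wq1.png

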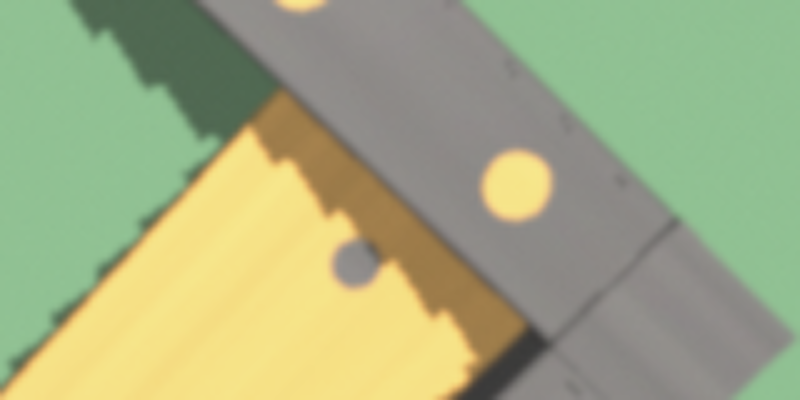

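View pics/wq2.png

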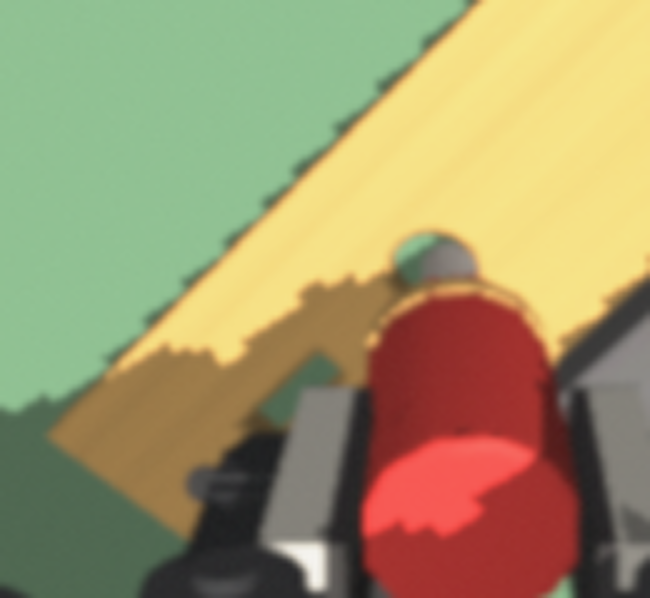

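```bash
python3 - <<'E'
from h import *
import pickle
s=pickle.load(open('wq.pkl','rb'))
A=lambda u,v:(230+(u+.5)/5-.5,105+(v+.5)/5-.5)
B=lambda u,v:(165+(u+.5)/5-.5,150+(v+.5)/4.6-.5)
f=lambda p,z:onz(s,*p,z)[:2]
p1,p2=f(A(278,88),.008),f(B(48,437),.008)
c=f(A(548,345),.022);s1=f(A(200,0),.022);l=f(B(563,372),.022);pr=f(A(525,328),.008)
an=lambda d:np.degrees(np.arctan2(d[1],d[0]))
print('free edge len',np.linalg.norm(p1-p2),'ang',an(p1-p2),'long fence',an(c-l),'short',an(c-s1)+90)
y=(c-s1);x=y/np.linalg.norm(y);yy=np.array([-x[1],x[0]])
for n,p in(('p1',p1),('p2',p2),('pr',pr)): print(n,((p-c)@x*1e3).round(1),((p-c)@yy*1e3).round(1))
hc=f(B(434,265),.008);print('hole',((hc-c)@x*1e3).round(1),((hc-c)@yy*1e3).round(1))
E
```

```text
free edge len 0.11999871809470503 ang 103.95794413194679 long fence 101.60467212914804 short 102.79279705050415
p1 -46.5 -0.9
p2 -44.1 -120.8
pr 0.5 -0.4
hole -22.4 -59.4
```

```bash
python3 - <<'E'
from h import *
import pickle
t=snapshot('side');state()
h=cv2.cvtColor(t['color'],cv2.COLOR_RGB2BGR)
cv2.imwrite('pics/sq.png',cv2.resize(h[170:235,185:265],None,fx=9,fy=9,interpolation=2))
# predicted seated plate corners from initial side measure of stop
c=np.array([.6364,.1377]);d=np.array([.6737,-.0216])-c;y=-d/np.linalg.norm(d);x=np.array([y[1],-y[0]])
for a,b in[(0,0),(-46,0),(-46,-120),(0,-120)]:
    p=c+x*a/1e3+y*b/1e3; u,v=proj(t,[*p,.008]); print(a,b,((u-185+.5)*9,(v-170+.5)*9))
E
```

```text
t 16.45 p [0.6362 0.0801 0.0701] yaw 56.13 y [-0.008 -0.026 -1.   ] F [-6.1 -7.9  4.9] gap 0.0194 q [ 0.28  0.64 -0.64  1.7   0.47  0.98  0.44]
0 0 (np.float64(158.65489192580833), np.float64(368.9020465165554))
-46 0 (np.float64(289.7126970506964), np.float64(391.1166141461627))
-46 -120 (np.float64(412.5699184383988), np.float64(211.04115662938503))
0 -120 (np.float64(290.582286107967), np.float64(192.1142716380488))
```

View pics/sq.png

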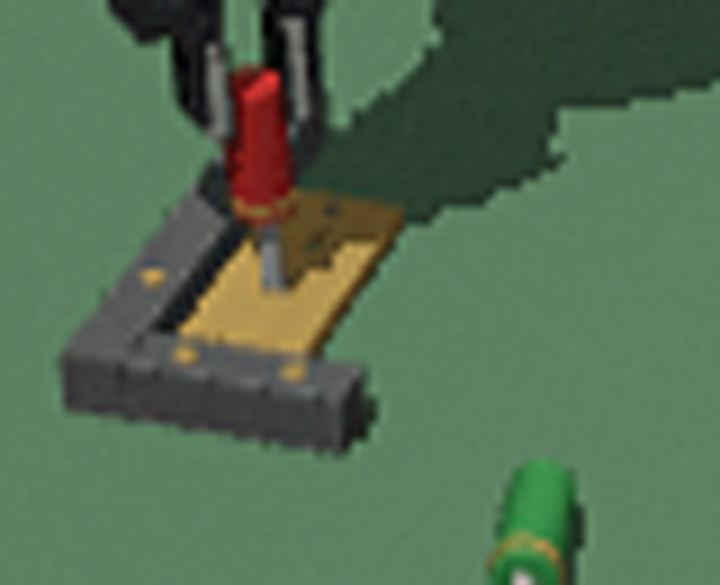

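```bash
python3 -c "
from h import *
state();print(sign_off());state()"
```

```text
t 16.45 p [0.6362 0.0801 0.0701] yaw 56.13 y [-0.008 -0.026 -1.   ] F [-6.1 -7.9  4.9] gap 0.0194 q [ 0.28  0.64 -0.64  1.7   0.47  0.98  0.44]
the job is handed in; nothing more can be done
None
the job is handed in; nothing more can be done
```

I took the red pin from its rest and lowered its steel end into the escutcheon's round hole. With the pin alone I slid the plate onto the long fence and then along it to the short fence. I handed in at 16.45 s with the pin still gripped and pressing; sign-off gives no verdict, so the result is not confirmed.

**Checks that agreed**
- **Press:** the last force reading was about (-6, -8, +5) N. That puts roughly 7.5 N on the long fence and 6 N on the short one. The reading was steady.
- **Seating:** the wrist camera put the hole at (-22.4, -59.4) mm in the corner stop's frame, where seated is (-23, -60).
- **Lean:** the tool leaned about 0.03 rad.

**Checks that disagreed or were weaker**
- **Squareness:** this was less certain. Angles from the wrist picture differed by 1.2 to 2.3 degrees, against a limit of 2, measured from short, blurred edges. The side view showed the edges parallel to within about one pixel (roughly 2 mm).
- **Tip height:** two estimates of the tip at insertion differed by about 1 mm (2 or 3 mm above the counter). The tip may have brushed the counter during the push, where an upward force of 2 to 5 N appeared.
- **Other pins:** the loose white, pink and green pins were standing in the first pictures, and white and pink were lying down and green was tipping over by the time I closed the grip. I felt no contact, so I can't say what tipped them. They stayed on the counter.

The bowl, loupe and padlock looked undisturbed in the pictures, but I did not measure them at the end.

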